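# Draw the assembly block from under the cylinder

### The job

The piston has entered the bore, so the forked wooden assembly block that holds the cylinder up can go. Draw it out from under the cylinder so that the cylinder and the loose head on it settle square and flat on the crankcase without toppling and without the arm or gripper body bearing on them, then lay the block flat on the floor of the tool tray. Leave the other things on the bench where they are.

Things in the scene. Friction and masses are not known exactly. Their poses are not given: they have to be found in the camera images.
- crankcase: Aluminium crankcase of a small two-stroke engine, bolted in a bench stand (base 190 x 120 mm); fixed. Origin on the bench under the engine's middle, z up. Flat deck on top, 88 x 86 mm, at z = 120 mm; a fixed piston, 40 mm diameter, stands 20 mm out of it. Flywheel on the +y side (to y = 72 mm, top at z = 109 mm), clutch drum on -y. The block's handle points along -x, within 2 degrees.
- deck (a point): Centre of the crankcase's deck, at deck height, on the piston's axis.
- block_center (a point): Middle of the forked beech assembly block (loose, 90 g), half-way up. Flat board 12 mm thick, 114 mm long (x), 92 mm wide (y): two prongs, 22 mm wide, 66 mm long, point to its +x, astride the piston (slot 48 mm wide); a handle 36 mm wide points to -x. It lies on the deck, the cylinder stands on it. It slides out along its -x: free of the cylinder's foot after 85 mm, of the fins above after 98 mm.
- block_handle (a point): Middle of the block's handle where it sticks out from under the cylinder, half-way up, axes as the block; 45 mm from block_center. Handle 36 mm wide (y), its end 12 mm along -x, the cylinder's foot 20 mm along +x; free beside and below. Fins and head (44 to 120 mm above it) and a T-bar (175 mm above, out to 28 mm along -x) are in an upright gripper's way: lean it back to -x, 30 to 45 degrees.
- cylinder: Finned aluminium cylinder (loose, about 0.55 kg), 86 mm high, open at both ends: square foot 84 x 84 mm, widening 38 mm up to fins of 106 x 106 mm. Origin at the centre of its underside, z up. It stands on the block's prongs, 12 mm above the deck; the piston reaches 8 mm into its bore, with about 3 mm play all round. When home its underside lies on the deck.
- head: Finned cylinder head (loose, not bolted), 106 x 106 mm and 28 mm high, with a T-handled plug spanner left on its plug: a 24 mm tube up the middle and a cross bar 180 mm long, 10 mm thick, along the head's x, 83 mm above the origin. About 0.4 kg together, one piece. Origin at the centre of the head's lower face, which lies on the cylinder's top (86 mm above its origin); a 4 mm lip dips in the bore.
- tray: Open grey sheet-metal tool tray, 260 x 190 mm (x, y), walls 26 mm high and 3 mm thick, floor 3 mm above the bench; fixed. Origin on the bench under its centre, x along its long side, z up. A tubular drift lies inside across its +x end; the rest is free.
- drift: Drift: plain steel tube, 100 mm long (y) and 24 mm thick, lying in the tray across its +x end, about 100 mm from the tray's centre. Loose; origin on its underside. To be left alone.
- oil: Oil bottle, 64 mm diameter, 170 mm high, standing loose behind the work. Origin at its underside. To be left alone.
- jar: Glass jar, 72 mm diameter, 80 mm high, loose, behind the work. Origin at its underside. To be left alone.
- spanner: Open-ended spanner, 180 mm long, lying flat at the far left (+x, +y). Loose; to be left alone.
- brush: Brush, 200 mm long, lying flat at the left (+y). Loose; to be left alone.
- driver: Screwdriver, 200 mm long, lying flat at the right (-y). Loose; to be left alone.
- old_piston: Old piston, 42 mm diameter, 41 mm high, standing on the robot's side of the gap between engine and tray. Loose, origin at its underside; to be left alone.
- carburettor: Carburettor, about 60 x 45 x 50 mm, standing at the right (-y). Loose; to be left alone.
There are look-alikes about, which are no part of the job. What is shaped like the cylinder but orange or red is not meant.

How it is judged:
By the outcome, as a careful person would: the job done as asked, in the order asked, and still so for the second after the job is handed in, with the robot touching nothing.
It also fails if it takes over 51 s, if anything falls off the work surface, if the arm or the gripper's body presses on something with over 40 N, if the wrist force passes 120 N, or if a joint passes its speed limit or range.

### The arm

A 6-joint arm with a two-finger parallel gripper is mounted at the origin on the work surface. World frame = base frame: x ahead of the robot, y to its left, z up, the work surface at z = 0. Lengths are in m, angles in rad, forces in N, time in s.
With the tool pointing down it reaches from about 0.325 to 0.9 m from the base axis. Payload 3.5 kg.
Tool frame: the origin (TCP) lies at the very end of the fingers, on their centre line; the grasp point (between the pads) lies 19 mm behind it (manip.grasp_offset is the distance from the TCP to the grasp point, in m); x points along the fingers, y is the direction in which the jaws open and shut, and the axes are right-handed (so a half turn about x gives the same grasp; the last joint's range is limited). The gripper opens to 85 mm and grips with 20 to 120 N. Pads are 22 mm wide; open, the fingers measure 114 mm over their backs; the gripper's body (76 mm by 85 mm) begins 54 mm behind the grasp point. The pads swing forward as they close: fully open they stand 13 mm farther back than shut.
Start: joints at [-1.439, 0.276, -0.026, 1.268, 0, 1.467], TCP at [0.145, -0.608, 0.231] pointing down, gripper open.
Joint ranges: [-3.12, 3.12], [-0.85, 1.88], [-1.08, 1.24], [-1.95, 2.15], [-1.57, 1.53], [-3.14, 3.14]. Speed limits (rad/s): [2.57, 2.57, 3.14, 3.14, 3.14, 3.14].

### API

Orientations are given as a unit quaternion [x, y, z, w].
In Python, from cell import sense, optics, ticket, manip gives the robot as it stands.
- The arm moves only by the tool send_rows, never from a script. Its argument "deltas" is a list of rows, each an object with "linear": the shift along the tool's x, y, z in mm, a list of three; "delta_rot": the turn, a rotation vector about the tool's x, y, z in degrees, a list of three; "fingers": the closure, from -1 (fully open) to 1 (shut), so that 0 is half open. In form: [{"linear": [dx, dy, dz], "delta_rot": [ax, ay, az], "fingers": fingers}, ...]. A call has 1 to 12 rows; each row shifts and turns the commanded pose from where the row before left it, along the tool's axes as they then stand; what a row does not reach is not made up. A row lasts 1/12 s, in which the tool goes at most 41.7 mm and 7.16 degrees, less where a joint would pass 70% of its speed; a pose out of reach is approached as far as the arm can. A call with a gripper value outside its range is refused whole. The fingers move at their own pace and stop on an object; "squeeze" is the grip in N (left out, the last holds). Time passes only in rows, so rows that do not move let the fingers close. It gives the time, the measured TCP pose, the force and the opening at its end, in the units of the state.
- sense(): the state, without advancing time (a new reading comes with each control period).
- optics.snapshot(name): name is "scene" or "top" or "wrist"; returns a dict with "pixels" (384x512x3 uint8, red, green, blue), "fx", "fy", "cx", "cy" (pixels), "k1" (the pictures are not rectified: a ray, as slopes to the right and down, at radius r is drawn at 1 + k1 r^2 times it, then the intrinsics apply), "cam_to_world" (4x4, takes a point from camera to world coordinates). Camera axes: x right, y down, z forward; pixel columns grow to the right and rows downward; lengths in m; the calibration is good to about 2 mm. A picture is of the moment at which its call begins. There is no depth.
- ticket.job_done(): hands the job in, once; it reports no verdict.
Trained networks look in a picture, given as the dict that the camera call returned (one of the last four; its "shot" number tells which), for a name from the list of things; names that differ only in an ending like _2 or _b are one class to them, and where a whole thing is asked for, a point or a joint stands for the part that bears it (a point fixed in the world has none). Each returns a list of dicts, best first, with "p" (0 to 1); they miss things now and then, are a little off and sometimes report something else, mostly with a low value. They report only what shows in the picture. A call takes as long as a camera call. They do not tell look-alikes from the thing itself.
- optics.boxes_of(label, picture): "position" ([x, y, z] in m, in the coordinates of the camera as it stood for that picture, good to about 4 mm: the middle of the surface that is visible of it).
- optics.pinpoint(label, picture): "position" ([x, y, z] in m, in the coordinates of the camera as it stood for that picture, good to about 4 mm: a listed point, or the origin of a listed thing).
The state is a dict: "time_s": time; "joints": joint angles; "qd": joint speeds; "tau": joint torques, N m; "tool_pos": TCP position; "tool_rot": TCP orientation; "wrist_force": force on the tool from outside, world axes, zero at the start; "moment": the same for the moment, N m; "gripper_width": finger opening in m.
Only numpy, scipy, OpenCV 4.12 (cv2) and the standard library are available. Lean on these libraries where they do the work, as an engineer would, in place of code of your own. Each camera call takes 0.05 s, during which the arm holds its last target. There are 200 camera calls.

## Working session

There is one attempt and no reset: what is moved stays moved. The work goes in short steps, Python scripts to look and compute and a tool call to move; the robot and the scene stay as the last step left them, time stands still between calls to the robot, and variables do not carry over. Pictures are saved under pics/ and viewed, about 8 in all and at most 12, crops included, and the job is handed in when it is done.

Besides the shell and the picture viewer there is one more tool, called after "Call:" as name([rows], argument=value, ...), one row to a line, values as JSON. send_rows: Moves the arm, as the interface text tells. Its arguments: {"type":"object","properties":{"deltas":{"type":"array","items":{"type":"object","properties":{"linear":{"type":"array","items":{"type":"number"}},"delta_rot":{"type":"array","items":{"type":"number"}},"fingers":{"type":"number"}}}},"squeeze":{"type":"number"}},"required":["deltas"]}

```bash
ls; mkdir -p pics; cat > h.py <<'E'
import numpy as np, cv2
from scipy.spatial.transform import Rotation as R
from cell import sense, optics, ticket, manip
def find(label, pic, fn='pinpoint', n=3):
    T=np.array(pic['cam_to_world'])
    return [(round(d['p'],2),np.round(T[:3,:3]@np.array(d['position'])+T[:3,3],4)) for d in getattr(optics,fn)(label,pic)[:n]]
def save(pic,name): cv2.imwrite('pics/'+name,cv2.cvtColor(pic['pixels'],cv2.COLOR_RGB2BGR))
E
python3 - <<'E'
from h import *
print({k:np.round(v,3) for k,v in sense().items()}, manip.grasp_offset)
for c in ['scene','top']:
    p=optics.snapshot(c); save(p,c+'0.png'); print(c, np.round(np.array(p['cam_to_world']),3).tolist(),p['fx'],p['k1'])
    for l in ['deck','block_center','block_handle','crankcase','cylinder','head','tray','drift','old_piston','oil','jar']: print(l,find(l,p))
a=cv2.imread('pics/scene0.png');b=cv2.imread('pics/top0.png')
cv2.imwrite('pics/both0.png',cv2.resize(np.vstack([a,b]),(400,600)))
E
```

```text
pics
{'time_s': np.float64(0.0), 'joints': array([-1.439,  0.277, -0.028,  1.268,  0.   ,  1.467]), 'qd': array([-0.001,  0.001,  0.   ,  0.   ,  0.001, -0.   ]), 'tau': array([-2.0000e-03, -4.4551e+01,  2.9520e+01,  1.6000e-02, -0.0000e+00,
        0.0000e+00]), 'tool_pos': array([ 0.145, -0.607,  0.23 ]), 'tool_rot': array([-0.702, -0.084,  0.702, -0.082]), 'wrist_force': array([-0.664,  0.318, -0.249]), 'moment': array([0.019, 0.001, 0.054]), 'gripper_width': np.float64(0.085)} 0.0187
scene [[0.275, 0.637, -0.72, 1.526], [0.961, -0.181, 0.207, -0.321], [0.002, -0.749, -0.662, 1.061], [0.0, 0.0, 0.0, 1.0]] 411.3442903278601 -0.07489690254461674
deck [(0.68, array([ 0.605 , -0.1601,  0.122 ]))]
block_center []
block_handle []
crankcase [(0.83, array([ 6.003e-01, -1.573e-01,  4.000e-04]))]
cylinder [(0.94, array([ 0.6003, -0.1548,  0.13  ])), (0.93, array([ 0.3732, -0.4468,  0.0013])), (0.91, array([ 0.3246,  0.2481, -0.0006]))]
head [(0.97, array([ 0.6016, -0.1546,  0.2151]))]
tray []
drift [(0.66, array([0.6893, 0.1772, 0.0008])), (0.62, array([ 0.6028, -0.1529,  0.2156]))]
old_pis
[... 576 characters left out ...]
ray([ 0.5987, -0.1552, -0.0011])), (0.31, array([ 0.6014, -0.1608,  0.1322]))]
cylinder [(0.77, array([ 0.2725, -0.2525,  0.0025])), (0.76, array([ 0.3752, -0.4492, -0.0012])), (0.75, array([ 0.6047, -0.1593,  0.1317]))]
head [(0.83, array([ 0.6021, -0.1628,  0.2191])), (0.49, array([ 6.051e-01, -1.539e-01, -6.000e-04]))]
tray [(0.8, array([ 0.5946,  0.1764, -0.0015]))]
drift [(0.71, array([0.6877, 0.1808, 0.0014])), (0.43, array([ 0.5389, -0.3606,  0.001 ]))]
old_piston [(0.47, array([ 0.4655, -0.01  ,  0.0026]))]
oil [(0.74, array([0.7933, 0.0368, 0.0017])), (0.45, array([ 0.6008, -0.1555, -0.0036]))]
jar [(0.59, array([ 0.8002, -0.0696,  0.0024])), (0.43, array([0.792 , 0.0389, 0.0038]))]
```

View pics/top0.png

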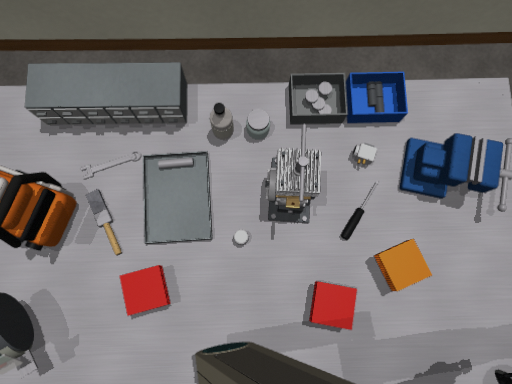

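View pics/scene0.png

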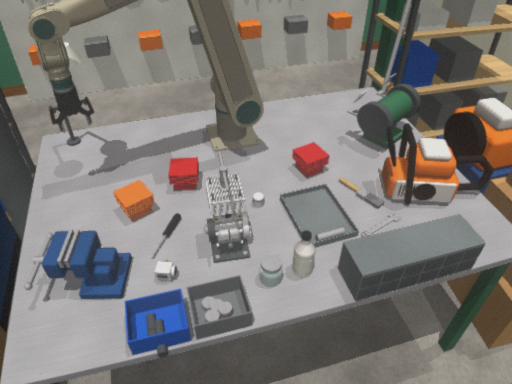

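```bash
cat >> h.py <<'E'
def pose(): s=sense(); return np.array(s['tool_pos']),R.from_quat(s['tool_rot'])
def target(lean,yaw,sgn=1):
    "tool x down and leaning (body back to -x of the yawed frame), tool y = sgn*yawed y"
    l=np.radians(lean); x=np.array([np.sin(l),0,-np.cos(l)]); y=np.array([0,sgn,0.]); z=np.cross(x,y)
    return R.from_euler('z',yaw,degrees=True)*R.from_matrix(np.c_[x,y,z])
def rows(p0,r0,p1,r1,n=None):
    """n equal rows: constant tool-frame twist (approx: straight world line), prints each"""
    dr=(r0.inv()*r1).as_rotvec(degrees=True); d=np.linalg.norm(p1-p0)*1000
    n=n or int(np.ceil(max(d/40,np.linalg.norm(dr)/7,1)))
    print('n',n,'rot/row',np.round(dr/n,2),'dist',round(d,1))
    for i in range(n):
        r=r0*R.from_rotvec(dr*i/n,degrees=True); print(np.round(r.inv().apply(p1-p0)*1000/n,1).tolist())
E
python3 - <<'E'
from h import *
p,r=pose(); print(np.round(r.as_matrix(),3))
for s in (1,-1):
    rows(p,r,np.array([.40,-.157,.175]),target(38,0,s))
E
```

```text
[[ 0.     0.233 -0.973]
 [-0.    -0.973 -0.233]
 [-1.     0.     0.   ]]
n 24 rot/row [-6.59 -0.27  2.27] dist 520.9
[2.3, -15.8, -14.7]
[1.7, -14.1, -16.4]
[1.1, -12.2, -17.9]
[0.6, -10.1, -19.2]
[0.1, -7.8, -20.2]
[-0.3, -5.4, -21.0]
[-0.5, -3.0, -21.5]
[-0.7, -0.5, -21.7]
[-0.8, 2.1, -21.6]
[-0.7, 4.5, -21.2]
[-0.6, 7.0, -20.5]
[-0.4, 9.3, -19.6]
[-0.0, 11.5, -18.4]
[0.4, 13.5, -17.0]
[0.9, 15.4, -15.3]
[1.4, 17.0, -13.4]
[2.1, 18.3, -11.4]
[2.8, 19.4, -9.3]
[3.5, 20.2, -7.0]
[4.3, 20.8, -4.7]
[5.1, 21.0, -2.3]
[6.0, 20.9, 0.1]
[6.8, 20.5, 2.5]
[7.6, 19.8, 4.7]
n 14 rot/row [0.93 2.7  0.32] dist 520.9
[4.0, -27.1, -25.2]
[5.0, -27.5, -24.5]
[6.0, -27.9, -23.8]
[7.0, -28.4, -23.1]
[7.9, -28.8, -22.2]
[8.8, -29.2, -21.4]
[9.6, -29.5, -20.5]
[10.4, -29.9, -19.5]
[11.1, -30.3, -18.5]
[11.8, -30.6, -17.5]
[12.4, -31.0, -16.4]
[13.0, -31.3, -15.3]
[13.5, -31.6, -14.2]
[14.0, -31.9, -13.0]
```

Call:
send_rows([
  {"linear": [4,-27.1,-25.2],"delta_rot": [0.93,2.7,0.32],"fingers": -1},
  {"linear": [5,-27.5,-24.5],"delta_rot": [0.93,2.7,0.32],"fingers": -1},
  {"linear": [6,-27.9,-23.8],"delta_rot": [0.93,2.7,0.32],"fingers": -1},
  {"linear": [7,-28.4,-23.1],"delta_rot": [0.93,2.7,0.32],"fingers": -1},
  {"linear": [7.9,-28.8,-22.2],"delta_rot": [0.93,2.7,0.32],"fingers": -1},
  {"linear": [8.8,-29.2,-21.4],"delta_rot": [0.93,2.7,0.32],"fingers": -1},
  {"linear": [9.6,-29.5,-20.5],"delta_rot": [0.93,2.7,0.32],"fingers": -1},
  {"linear": [10.4,-29.9,-19.5],"delta_rot": [0.93,2.7,0.32],"fingers": -1},
  {"linear": [11.1,-30.3,-18.5],"delta_rot": [0.93,2.7,0.32],"fingers": -1},
  {"linear": [11.8,-30.6,-17.5],"delta_rot": [0.93,2.7,0.32],"fingers": -1},
])

```text
time_s: 2.03
tool_pos: [0.328, -0.2846, 0.191]
tool_rot: [0.854, 0.023, -0.52, 0.024]
wrist_force: [0.9, 0.3, 0.1]
gripper_width: 0.085
```

Call:
send_rows([
  {"linear": [12.4,-31,-16.4],"delta_rot": [0.93,2.7,0.32],"fingers": -1},
  {"linear": [13,-31.3,-15.3],"delta_rot": [0.93,2.7,0.32],"fingers": -1},
  {"linear": [13.5,-31.6,-14.2],"delta_rot": [0.93,2.7,0.32],"fingers": -1},
  {"linear": [14,-31.9,-13],"delta_rot": [0.93,2.7,0.32],"fingers": -1},
  {"linear": [0,0,0],"delta_rot": [0,0,0],"fingers": -1},
  {"linear": [0,0,0],"delta_rot": [0,0,0],"fingers": -1},
])

```text
time_s: 2.53
tool_pos: [0.3993, -0.1537, 0.1731]
tool_rot: [0.898, 0.002, -0.439, 0.0]
wrist_force: [-0.7, 0.3, -0.3]
gripper_width: 0.0855
```

```bash
python3 - <<'E'
from h import *
s=sense(); print(s['time_s'],np.round(s['joints'],3),s['tool_pos'],s['wrist_force']); print(np.round(R.from_quat(s['tool_rot']).as_matrix(),3))
p=optics.snapshot('wrist'); save(p,'w1.png'); print(np.round(p['cam_to_world'],3).tolist())
for l in ['deck','block_center','block_handle','crankcase','cylinder','head']: print(l,find(l,p))
E
```

```text
2.5333 [-0.853 -0.396 -0.941  0.556  0.483  2.403] [ 0.39932392 -0.15371172  0.17306084] [-0.6779579   0.30413938 -0.33844051]
[[ 0.614  0.004 -0.789]
 [ 0.003 -1.    -0.002]
 [-0.789 -0.001 -0.614]]
[[0.004, -0.936, 0.352, 0.371], [-1.0, -0.003, 0.002, -0.154], [-0.001, -0.352, -0.936, 0.332], [0.0, 0.0, 0.0, 1.0]]
deck []
block_center [(0.82, array([ 0.5804, -0.1536,  0.1273])), (0.55, array([ 6.879e-01,  1.820e-01, -1.000e-04]))]
block_handle [(0.56, array([ 0.5409, -0.1459,  0.128 ]))]
crankcase [(0.7, array([ 0.6068, -0.1578,  0.0021]))]
cylinder [(0.91, array([ 0.5981, -0.152 ,  0.1303])), (0.9, array([ 0.3739, -0.4518, -0.0006]))]
head [(0.22, array([ 0.5399, -0.3644, -0.002 ]))]
```

View pics/w1.png

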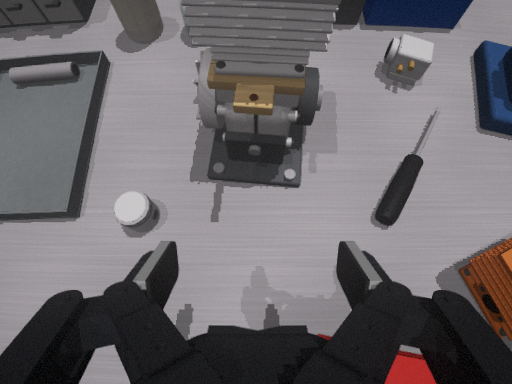

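```bash
python3 - <<'E'
import cv2
a=cv2.imread('pics/w1.png')[55:135,190:330]; cv2.imwrite('pics/w1c.png',cv2.resize(a,None,fx=5,fy=5,interpolation=cv2.INTER_CUBIC))
E
```

```text
(no output)
```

View pics/w1c.png

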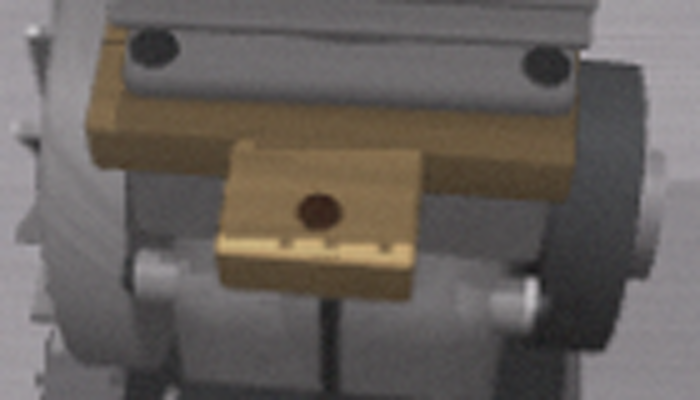

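```bash
cat >> h.py <<'E'
def toplane(pic,uv,z):
    K=np.array([[pic['fx'],0,pic['cx']],[0,pic['fy'],pic['cy']],[0,0,1.]])
    n=cv2.undistortPoints(np.array(uv,float).reshape(-1,1,2),K,np.array([pic['k1'],0,0,0])).reshape(-1,2)
    T=np.array(pic['cam_to_world']); d=np.c_[n,np.ones(len(n))]@T[:3,:3].T; o=T[:3,3]
    return o+d*((z-o[2])/d[:,2])[:,None]
E
python3 - <<'E'
from h import *
p=optics.snapshot('wrist')
c=np.array([(220,240),(415,252),(235,143),(424,152),(92,128),(575,167)])/5+[190,55]
w=toplane(p,c,.132); print(np.round(w,4))
for a,b in((0,1),(4,5)): d=w[a]-w[b]; print(np.degrees(np.arctan2(-d[0],d[1])),np.hypot(d[0],d[1]))
print(np.round(w[[0,1]].mean(0),4),np.round(w[[2,3]].mean(0),4),np.round(w[[4,5]].mean(0),4))
for i in range(2):
  p=optics.snapshot(['top','scene'][i]); print(find('block_handle',p),find('cylinder',p),find('tray',p))
E
```

```text
[[ 0.5351 -0.1386  0.132 ]
 [ 0.5324 -0.1737  0.132 ]
 [ 0.5575 -0.1408  0.132 ]
 [ 0.5552 -0.176   0.132 ]
 [ 0.5613 -0.1138  0.132 ]
 [ 0.5518 -0.2039  0.132 ]]
-4.498973910012093 0.03516903545588872
-6.029966897192153 0.0905452765226455
[ 0.5338 -0.1562  0.132 ] [ 0.5564 -0.1584  0.132 ] [ 0.5566 -0.1588  0.132 ]
[(0.5, array([ 0.5374, -0.1499,  0.1301]))] [(0.68, array([ 0.3752, -0.4472, -0.0016])), (0.6, array([0.3266, 0.2439, 0.003 ])), (0.55, array([ 0.542 , -0.1512,  0.1274]))] [(0.61, array([ 0.5922,  0.176 , -0.0047]))]
[] [(0.81, array([0.325 , 0.2479, 0.0012])), (0.69, array([ 0.2697, -0.2577,  0.0021])), (0.64, array([ 0.6026, -0.1526,  0.1249]))] [(0.59, array([0.5881, 0.1751, 0.0047]))]
```

```bash
python3 - <<'E'
from h import *
p,r=pose(); t=target(38,-5.7,-1); t2=R.from_quat(t.as_quat())
rows(p,r,np.array([.426,-.1443,.1165]),t,3)
E
```

```text
n 3 rot/row [1.48 0.01 1.16] dist 64.9
[20.6, -4.3, 5.1]
[20.5, -4.6, 5.2]
[20.4, -4.9, 5.4]
```

Call:
send_rows([
  {"linear": [20.6,-4.3,5.1],"delta_rot": [1.48,0,1.16],"fingers": -1},
  {"linear": [20.5,-4.6,5.2],"delta_rot": [1.48,0,1.16],"fingers": -1},
  {"linear": [20.4,-4.9,5.4],"delta_rot": [1.48,0,1.16],"fingers": -1},
  {"linear": [0,0,0],"delta_rot": [0,0,0],"fingers": -1},
  {"linear": [0,0,0],"delta_rot": [0,0,0],"fingers": -1},
])

```text
time_s: 3.75
tool_pos: [0.4252, -0.1426, 0.1149]
tool_rot: [0.897, -0.043, -0.439, -0.022]
wrist_force: [0.4, 0.2, 0.0]
gripper_width: 0.0854
```

```bash
python3 - <<'E'
from h import *
s=sense(); print(s['time_s'],np.round(s['joints'],3),s['tool_pos'],s['wrist_force']); print(np.round(R.from_quat(s['tool_rot']).as_matrix(),3))
p=optics.snapshot('wrist'); save(p,'w2.png'); np.save('w2.npy',p,allow_pickle=True)
for l in ['block_center','block_handle','cylinder']: print(l,find(l,p))
w=np.array([.543,-.156,.126]); T=np.linalg.inv(p['cam_to_world']); c=T[:3,:3]@w+T[:3,3]; u=int(p['cx']+p['fx']*c[0]/c[2]);v=int(p['cy']+p['fy']*c[1]/c[2]); print(u,v)
v0=max(v-60,0);u0=max(u-100,0)
a=cv2.imread('pics/w2.png')[v0:v0+120,u0:u0+200]; cv2.imwrite('pics/w2c.png',cv2.resize(a,None,fx=4,fy=4,interpolation=cv2.INTER_CUBIC)); print(u0,v0)
E
```

```text
3.75 [-0.704 -0.281 -1.035  0.25   0.359  2.64 ] [ 0.42517839 -0.14257074  0.11494678] [0.42766512 0.21736757 0.0206667 ]
[[ 0.61  -0.097 -0.786]
 [-0.058 -0.995  0.078]
 [-0.79  -0.002 -0.613]]
block_center [(0.79, array([ 0.5827, -0.1518,  0.1274]))]
block_handle [(0.69, array([ 0.5377, -0.143 ,  0.1284])), (0.68, array([ 0.7946,  0.0393, -0.0022]))]
cylinder [(0.89, array([ 0.6002, -0.1551,  0.1311]))]
260 68
160 8
```

View pics/w2c.png

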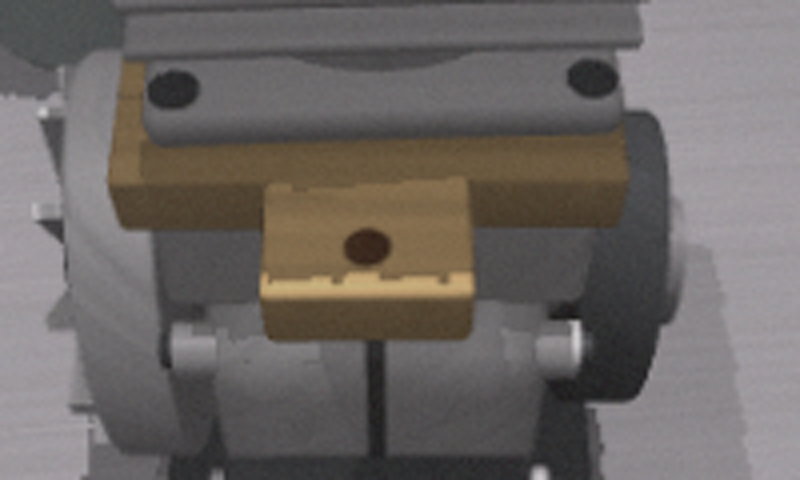

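```bash
python3 - <<'E'
from h import *
p=np.load('w2.npy',allow_pickle=True).item()
c=np.array([(262,297),(473,297),(264,185),(468,182),(108,185),(629,182)])/4+[160,8]
for z in (.132,.128):
    w=toplane(p,c,z); print(np.round(w,4).tolist())
    d=w[4]-w[5]; print(np.degrees(np.arctan2(-d[0],d[1])),np.hypot(*d[:2]),np.hypot(*(w[0]-w[1])[:2]),np.round(w[:2].mean(0),4),np.round(w[4:].mean(0),4))
q,r=pose(); x=r.inv().apply(w[:2].mean(0)-q); print('handle end in tool frame',np.round(x*1000,1))
m=np.array([.543,-.1555,.126]); t=target(38,-5.5,-1); u=np.array([np.cos(np.radians(5.5)),-np.sin(np.radians(5.5)),0])
E
```

```text
[[0.529, -0.1318, 0.132], [0.5256, -0.1661, 0.132], [0.5538, -0.1334, 0.132], [0.551, -0.1685, 0.132], [0.5568, -0.1066, 0.132], [0.5486, -0.1962, 0.132]]
-5.252958507989211 0.09004308974386109 0.03445151310347946 [ 0.5273 -0.149   0.132 ] [ 0.5527 -0.1514  0.132 ]
[[0.5328, -0.1316, 0.128], [0.5293, -0.1668, 0.128], [0.5582, -0.1333, 0.128], [0.5553, -0.1693, 0.128], [0.5613, -0.1056, 0.128], [0.5528, -0.1978, 0.128]]
-5.2529585079892644 0.09258463315862349 0.03542393660100521 [ 0.531  -0.1492  0.128 ] [ 0.5571 -0.1517  0.128 ]
handle end in tool frame [ 56.5  -6.8 -87.7]
```

```bash
python3 - <<'E'
from h import *
p,r=pose(); rows(p,r,np.array([.5434,-.1502,.1165]),target(38,-5.3,-1),6)
E
```

```text
n 6 rot/row [-0.05 -0.02 -0.06] dist 116.5
[12.2, -1.2, -15.1]
[12.2, -1.2, -15.1]
[12.2, -1.1, -15.1]
[12.2, -1.1, -15.1]
[12.2, -1.1, -15.1]
[12.2, -1.1, -15.1]
```

Call:
send_rows([
  {"linear": [12.2,-1.2,-15.1],"delta_rot": [0,0,0],"fingers": -0.3},
  {"linear": [12.2,-1.2,-15.1],"delta_rot": [0,0,0],"fingers": -0.3},
  {"linear": [12.2,-1.2,-15.1],"delta_rot": [0,0,0],"fingers": -0.3},
  {"linear": [12.2,-1.1,-15.1],"delta_rot": [0,0,0],"fingers": -0.3},
  {"linear": [12.2,-1.1,-15.1],"delta_rot": [0,0,0],"fingers": -0.3},
  {"linear": [12.2,-1.1,-15.1],"delta_rot": [0,0,0],"fingers": -0.3},
  {"linear": [0,0,0],"delta_rot": [0,0,0],"fingers": -0.3},
  {"linear": [0,0,0],"delta_rot": [0,0,0],"fingers": -0.3},
  {"linear": [0,0,0],"delta_rot": [0,0,0],"fingers": -0.3},
], squeeze=50)

```text
time_s: 4.7
tool_pos: [0.5422, -0.1493, 0.1148]
tool_rot: [0.898, -0.045, -0.438, -0.022]
wrist_force: [-1.2, 0.9, -0.8]
gripper_width: 0.0556
```

```bash
python3 - <<'E'
from h import *
s=sense(); print(s['time_s'],s['tool_pos'],s['wrist_force'],manip.grasp_offset)
p=optics.snapshot('wrist'); save(p,'w3.png'); print(find('block_handle',p))
E
```

```text
4.7 [ 0.54216796 -0.1493443   0.11482682] [-1.18614931  0.89354107 -0.84807533] 0.0187
[(0.66, array([ 0.5367, -0.1449,  0.1298]))]
```

View pics/w3.png

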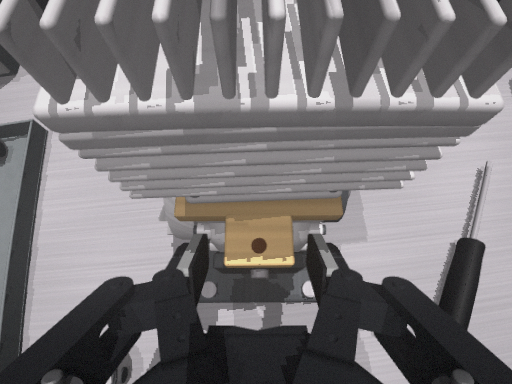

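Call:
send_rows([
  {"linear": [3,0,0],"delta_rot": [0,0,0],"fingers": -0.3},
  {"linear": [0,0,0],"delta_rot": [0,0,0],"fingers": 0},
  {"linear": [0,0,0],"delta_rot": [0,0,0],"fingers": 0.3},
  {"linear": [0,0,0],"delta_rot": [0,0,0],"fingers": 1},
  {"linear": [0,0,0],"delta_rot": [0,0,0],"fingers": 1},
  {"linear": [0,0,0],"delta_rot": [0,0,0],"fingers": 1},
  {"linear": [0,0,0],"delta_rot": [0,0,0],"fingers": 1},
  {"linear": [0,0,0],"delta_rot": [0,0,0],"fingers": 1},
], squeeze=60)

```text
time_s: 5.47
tool_pos: [0.5438, -0.1496, 0.1122]
tool_rot: [0.897, -0.046, -0.438, -0.022]
wrist_force: [-5.8, -1.3, 4.3]
gripper_width: 0.0347
```

```bash
python3 - <<'E'
from h import *
s=sense(); print(s['time_s'],s['tool_pos'],s['wrist_force'],s['moment'],s['gripper_width'])
p=optics.snapshot('wrist'); save(p,'w4.png'); print(find('block_handle',p))
q,r=pose(); print(np.round(r.as_matrix(),3)); a=np.radians(5.3)
for L in (10,20,40): print(L,np.round(r.inv().apply(np.array([-np.cos(a),np.sin(a),0])*L),2))
a=cv2.imread('pics/w4.png')[180:384,150:370]; cv2.imwrite('pics/w4c.png',cv2.resize(a,None,fx=2.5,fy=2.5))
E
```

```text
5.4667 [ 0.54384601 -0.14960038  0.11218476] [-5.82125409 -1.29781549  4.34305198] [-0.06559558  0.85517269 -0.13860731] 0.03474001712267624
[(0.69, array([ 0.5376, -0.1426,  0.1258]))]
[[ 0.612 -0.101 -0.785]
 [-0.063 -0.995  0.079]
 [-0.789  0.001 -0.615]]
10 [-6.15  0.08  7.89]
20 [-12.3    0.17  15.77]
40 [-24.59   0.34  31.55]
```

View pics/w4c.png

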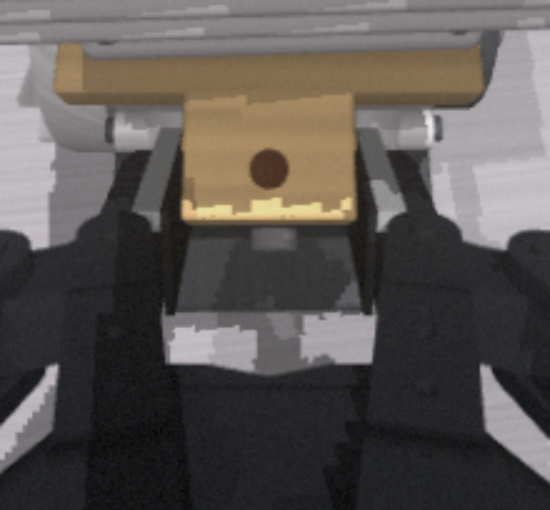

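Call:
send_rows([
  {"linear": [-2.5,0,3.2],"delta_rot": [0,0,0],"fingers": 1},
  {"linear": [-4.9,0.1,6.3],"delta_rot": [0,0,0],"fingers": 1},
  {"linear": [-6.2,0.1,7.9],"delta_rot": [0,0,0],"fingers": 1},
])

```text
time_s: 5.82
tool_pos: [0.5243, -0.1478, 0.1138]
tool_rot: [0.898, -0.044, -0.436, -0.021]
wrist_force: [7.3, -1.2, -3.9]
gripper_width: 0.0341
```

Call:
send_rows([
  {"linear": [-6.2,0.1,7.9],"delta_rot": [0,0,0],"fingers": 1},
  {"linear": [-6.2,0.1,7.9],"delta_rot": [0,0,0],"fingers": 1},
  {"linear": [-6.2,0.1,7.9],"delta_rot": [0,0,0],"fingers": 1},
  {"linear": [-6.2,0.1,7.9],"delta_rot": [0,0,0],"fingers": 1},
  {"linear": [-6.2,0.1,7.9],"delta_rot": [0,0,0],"fingers": 1},
  {"linear": [-6.2,0.1,7.9],"delta_rot": [0,0,0],"fingers": 1},
  {"linear": [-6.2,0.1,7.9],"delta_rot": [0,0,0],"fingers": 1},
  {"linear": [-6.2,0.1,7.9],"delta_rot": [0,0,0],"fingers": 1},
  {"linear": [-6.2,0.1,7.9],"delta_rot": [0,0,0],"fingers": 1},
  {"linear": [-6.2,0.1,7.9],"delta_rot": [0,0,0],"fingers": 1},
])

```text
time_s: 6.65
tool_pos: [0.4212, -0.1378, 0.1121]
tool_rot: [0.897, -0.045, -0.438, -0.022]
wrist_force: [0.8, 0.4, -1.4]
gripper_width: 0.0347
```

```bash
python3 - <<'E'
from h import *
s=sense(); print(s['time_s'],np.round(s['joints'],3),s['tool_pos'],s['wrist_force'],s['moment'],s['gripper_width'])
p=optics.snapshot('wrist'); save(p,'w5.png'); print(find('block_handle',p),find('block_center',p),find('cylinder',p),find('head',p))
q=optics.snapshot('scene'); save(q,'s5.png'); print(find('cylinder',q),find('head',q))
a=cv2.imread('pics/w5.png')[:, :]; b=cv2.resize(cv2.imread('pics/s5.png')[150:270,170:290],(384,384)); cv2.imwrite('pics/c5.png',cv2.resize(np.hstack([a,b]),(800,343)))
E
```

```text
6.65 [-0.699 -0.291 -1.051  0.239  0.354  2.648] [ 0.42119572 -0.13777132  0.11206748] [ 0.81029775  0.43005629 -1.35125886] [0.10403464 0.79319134 0.01103181] 0.03471455829271018
[(0.71, array([ 0.4142, -0.1304,  0.1261])), (0.2, array([ 0.597 , -0.1546,  0.1197]))] [(0.62, array([ 0.4609, -0.1427,  0.1243]))] [(0.59, array([ 0.5997, -0.1537,  0.1218]))] [(0.63, array([ 0.7889,  0.0401, -0.0009]))]
[(0.88, array([ 0.5975, -0.1537,  0.1152])), (0.82, array([ 0.2737, -0.2564, -0.0011])), (0.74, array([ 0.3725, -0.4497, -0.0021]))] [(0.84, array([ 0.5971, -0.1517,  0.2062])), (0.35, array([0.7943, 0.0397, 0.0046]))]
```

View pics/c5.png

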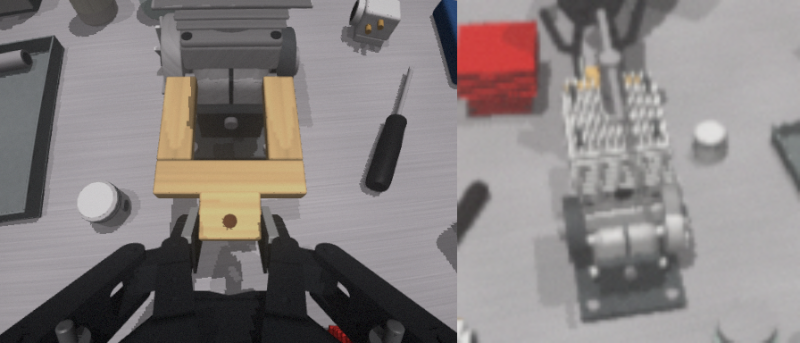

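```bash
python3 - <<'E'
from h import *
p,r=pose(); a=np.array([.425,-.04,.135]); rows(p,r,a,r,5); rows(a,r,np.array([.544,.176,.10]),target(32,0,-1),10)
E
```

```text
n 5 rot/row [0. 0. 0.] dist 101.0
[-4.5, -19.6, -1.5]
[-4.5, -19.6, -1.5]
[-4.5, -19.6, -1.5]
[-4.5, -19.6, -1.5]
[-4.5, -19.6, -1.5]
n 10 rot/row [-0.46 -0.6  -0.33] dist 249.1
[8.7, -22.7, -5.5]
[8.8, -22.6, -5.8]
[8.9, -22.5, -6.0]
[8.9, -22.4, -6.3]
[9.0, -22.3, -6.6]
[9.0, -22.2, -6.9]
[9.1, -22.1, -7.1]
[9.1, -21.9, -7.4]
[9.2, -21.8, -7.7]
[9.2, -21.7, -8.0]
```

Call:
send_rows([
  {"linear": [-4.5,-10,-1.5],"delta_rot": [0,0,0],"fingers": 1},
  {"linear": [-4.5,-19.6,-1.5],"delta_rot": [0,0,0],"fingers": 1},
  {"linear": [-4.5,-19.6,-1.5],"delta_rot": [0,0,0],"fingers": 1},
  {"linear": [-4.5,-19.6,-1.5],"delta_rot": [0,0,0],"fingers": 1},
  {"linear": [-4.5,-19.6,-1.5],"delta_rot": [0,0,0],"fingers": 1},
  {"linear": [0,-9.6,0],"delta_rot": [0,0,0],"fingers": 1},
])

```text
time_s: 7.55
tool_pos: [0.4248, -0.0381, 0.1357]
tool_rot: [0.898, -0.044, -0.437, -0.021]
wrist_force: [-0.0, 0.1, -0.4]
gripper_width: 0.0347
```

Call:
send_rows([
  {"linear": [8.7,-22.7,-5.5],"delta_rot": [-0.46,-0.6,-0.33],"fingers": 1},
  {"linear": [8.8,-22.6,-5.8],"delta_rot": [-0.46,-0.6,-0.33],"fingers": 1},
  {"linear": [8.9,-22.5,-6],"delta_rot": [-0.46,-0.6,-0.33],"fingers": 1},
  {"linear": [8.9,-22.4,-6.3],"delta_rot": [-0.46,-0.6,-0.33],"fingers": 1},
  {"linear": [9,-22.3,-6.6],"delta_rot": [-0.46,-0.6,-0.33],"fingers": 1},
  {"linear": [9,-22.2,-6.9],"delta_rot": [-0.46,-0.6,-0.33],"fingers": 1},
  {"linear": [9.1,-22.1,-7.1],"delta_rot": [-0.46,-0.6,-0.33],"fingers": 1},
  {"linear": [9.1,-21.9,-7.4],"delta_rot": [-0.46,-0.6,-0.33],"fingers": 1},
  {"linear": [9.2,-21.8,-7.7],"delta_rot": [-0.46,-0.6,-0.33],"fingers": 1},
  {"linear": [9.2,-21.7,-8],"delta_rot": [-0.46,-0.6,-0.33],"fingers": 1},
  {"linear": [0,0,0],"delta_rot": [0,0,0],"fingers": 1},
  {"linear": [0,0,0],"delta_rot": [0,0,0],"fingers": 1},
])

```text
time_s: 8.55
tool_pos: [0.5397, 0.1142, 0.0998]
tool_rot: [0.873, 0.04, -0.485, 0.022]
wrist_force: [-0.6, 0.6, -1.0]
gripper_width: 0.0348
```

```bash
python3 - <<'E'
from h import *
s=sense(); print(s['time_s'],s['tool_pos'],s['wrist_force'],s['moment'],s['gripper_width'])
p=optics.snapshot('wrist'); save(p,'w6.png')
for l in ('block_handle','block_center','drift','tray'): print(l,find(l,p,n=1))
q,r=pose(); rows(q,r,np.array([.544,.176,.03]),target(32,0,-1),4)
E
```

```text
8.55 [0.53972987 0.11421591 0.09982229] [-0.55480766  0.56103352 -0.97827622] [-0.01335277  0.67389465  0.00357946] 0.03483189214755761
block_handle [(0.64, array([0.5379, 0.117 , 0.1133]))]
block_center [(0.71, array([0.579 , 0.1196, 0.1084]))]
drift [(0.93, array([ 0.6887,  0.1825, -0.0007]))]
tray []
n 4 rot/row [1.1  0.02 0.69] dist 94.1
[16.3, -15.5, 6.8]
[16.1, -15.6, 7.1]
[15.9, -15.6, 7.4]
[15.7, -15.7, 7.7]
```

View pics/w6.png

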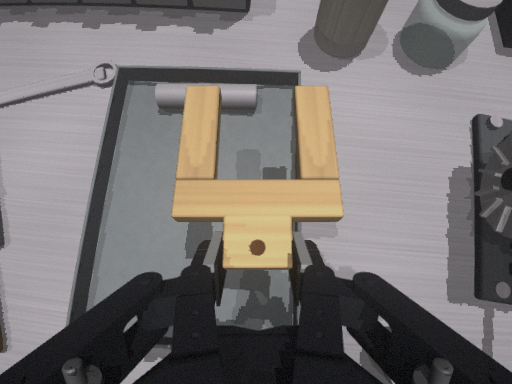

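```bash
python3 - <<'E'
from h import *
q,r=pose(); m=np.array([.538,.176,.08]); t=target(32,1.5,-1); rows(q,r,m,t,5); rows(m,t,np.array([.538,.176,.03]),t,3)
p=optics.snapshot('top'); 
for l in ('tray','drift'): print(l,find(l,p,n=1))
E
```

```text
n 5 rot/row [0.62 0.01 0.39] dist 65.9
[3.9, -12.5, 1.1]
[3.8, -12.5, 1.3]
[3.8, -12.6, 1.4]
[3.7, -12.6, 1.6]
[3.6, -12.6, 1.7]
n 3 rot/row [0. 0. 0.] dist 50.0
[14.1, 0.0, 8.8]
[14.1, 0.0, 8.8]
[14.1, 0.0, 8.8]
tray [(0.58, array([0.595 , 0.1738, 0.0018]))]
drift [(0.63, array([0.6897, 0.1792, 0.0032]))]
```

Call:
send_rows([
  {"linear": [3.8,-12.5,1.3],"delta_rot": [0.62,0,0.39],"fingers": 1},
  {"linear": [3.8,-12.5,1.3],"delta_rot": [0.62,0,0.39],"fingers": 1},
  {"linear": [3.8,-12.5,1.4],"delta_rot": [0.62,0,0.39],"fingers": 1},
  {"linear": [3.7,-12.6,1.6],"delta_rot": [0.62,0,0.39],"fingers": 1},
  {"linear": [3.6,-12.6,1.7],"delta_rot": [0.62,0,0.39],"fingers": 1},
  {"linear": [0,0,0],"delta_rot": [0,0,0],"fingers": 1},
  {"linear": [14.1,0,8.8],"delta_rot": [0,0,0],"fingers": 1},
  {"linear": [14.1,0,8.8],"delta_rot": [0,0,0],"fingers": 1},
  {"linear": [14.1,0,8.8],"delta_rot": [0,0,0],"fingers": 1},
  {"linear": [0,0,0],"delta_rot": [0,0,0],"fingers": 1},
  {"linear": [0,0,0],"delta_rot": [0,0,0],"fingers": 1},
])

```text
time_s: 9.87
tool_pos: [0.5408, 0.1231, 0.0291]
tool_rot: [0.873, 0.047, -0.486, 0.027]
wrist_force: [0.4, -0.4, -1.1]
gripper_width: 0.0347
```

```bash
python3 - <<'E'
from h import *
s=sense(); print(s['time_s'],s['tool_pos'],s['wrist_force'],s['moment'],s['gripper_width'])
p=optics.snapshot('wrist'); save(p,'w7.png')
for l in ('block_handle','block_center','drift','tray'): print(l,find(l,p,n=1))
q,r=pose(); print(np.round(r.as_matrix(),3),r.inv().apply([0,0,-5]))
E
```

```text
9.8667 [0.54080249 0.12313531 0.02907101] [ 0.40798276 -0.35236744 -1.12743627] [-0.04848908  0.63675218  0.00885331] 0.03466856973092171
block_handle [(0.72, array([0.5378, 0.1268, 0.0465]))]
block_center [(0.8, array([0.58  , 0.1285, 0.0401]))]
drift [(0.87, array([ 6.889e-01,  1.816e-01, -6.000e-04]))]
tray []
[[ 0.529  0.108 -0.842]
 [ 0.055 -0.994 -0.093]
 [-0.847  0.002 -0.532]] [ 4.23376046 -0.01205452  2.65991111]
```

View pics/w7.png

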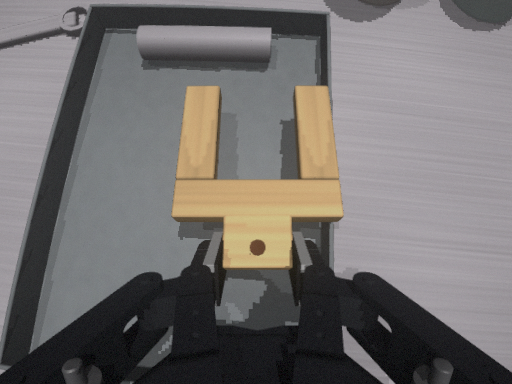

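```bash
python3 - <<'E'
from h import *
s=sense(); print(np.round(s['joints'],3))
q,r=pose(); m=np.array([.538,.123,.075]); rows(q,r,m,target(32,18,-1),3); rows(m,target(32,18,-1),np.array([.535,.165,.075]),target(32,18,-1),3)
E
```

```text
[ 1.08e-01  1.32e-01 -8.80e-01 -3.00e-03 -2.00e-03  3.14e+00]
n 3 rot/row [-3.31 -0.04 -2.13] dist 43.4
[-13.1, -0.0, -6.2]
[-13.1, -0.2, -6.2]
[-13.1, -0.3, -6.2]
n 3 rot/row [0. 0. 0.] dist 42.1
[1.8, -13.6, -2.9]
[1.8, -13.6, -2.9]
[1.8, -13.6, -2.9]
```

```bash
python3 - <<'E'
from h import *
q,r=pose(); m=np.array([.538,.123,.075]); t=target(32,24,-1); rows(q,r,m,t,4); rows(m,t,np.array([.538,.16,.075]),t,3);print(t.inv().apply([0,0,-45/4]))
E
```

```text
n 4 rot/row [-3.75 -0.03 -2.39] dist 43.4
[-9.8, -0.0, -4.6]
[-9.8, -0.1, -4.6]
[-9.8, -0.2, -4.6]
[-9.8, -0.3, -4.6]
n 3 rot/row [0. 0. 0.] dist 37.0
[2.7, -11.3, -4.3]
[2.7, -11.3, -4.3]
[2.7, -11.3, -4.3]
[ 9.54054108e+00 -3.12250226e-16  5.96159172e+00]
```

Call:
send_rows([
  {"linear": [-9.8,0,-4.6],"delta_rot": [-3.75,0,-2.39],"fingers": 1},
  {"linear": [-9.8,-0.1,-4.6],"delta_rot": [-3.75,0,-2.39],"fingers": 1},
  {"linear": [-9.8,-0.2,-4.6],"delta_rot": [-3.75,0,-2.39],"fingers": 1},
  {"linear": [-9.8,-0.3,-4.6],"delta_rot": [-3.75,0,-2.39],"fingers": 1},
  {"linear": [2.7,-11.3,-4.3],"delta_rot": [0,0,0],"fingers": 1},
  {"linear": [2.7,-11.3,-4.3],"delta_rot": [0,0,0],"fingers": 1},
  {"linear": [2.7,-11.3,-4.3],"delta_rot": [0,0,0],"fingers": 1},
  {"linear": [0,0,0],"delta_rot": [0,0,0],"fingers": 1},
  {"linear": [0,0,0],"delta_rot": [0,0,0],"fingers": 1},
])

```text
time_s: 10.87
tool_pos: [0.5373, 0.1602, 0.0742]
tool_rot: [0.856, 0.182, -0.474, 0.101]
wrist_force: [0.7, 0.6, -0.8]
gripper_width: 0.0346
```

```bash
python3 - <<'E'
from h import *
s=sense(); print(s['time_s'],np.round(s['joints'],3),s['tool_pos'],s['wrist_force'])
p=optics.snapshot('wrist')
for l in ('block_handle','block_center','drift'): print(l,find(l,p,n=1))
q,r=pose(); print(np.round(r.as_matrix(),3)); t=target(32,24,-1)
rows(q,r,np.array([.538,.16,.02]),t,5)
E
```

```text
10.8667 [ 0.082  0.049 -0.83   0.158  0.176  2.852] [0.53729383 0.16018632 0.07416122] [ 0.73657611  0.63796459 -0.77399925]
block_handle [(0.59, array([0.5344, 0.1659, 0.0889]))]
block_center [(0.79, array([0.5704, 0.1785, 0.0837]))]
drift [(0.74, array([ 6.932e-01,  1.827e-01, -4.000e-04]))]
[[ 0.484  0.406 -0.775]
 [ 0.215 -0.914 -0.344]
 [-0.848 -0.    -0.529]]
n 5 rot/row [-0.01  0.01 -0.  ] dist 53.5
[9.2, -0.0, 5.5]
[9.2, -0.0, 5.5]
[9.2, -0.0, 5.5]
[9.2, -0.0, 5.5]
[9.2, -0.0, 5.5]
```

Call:
send_rows([
  {"linear": [9.2,0,5.5],"delta_rot": [0,0,0],"fingers": 1},
  {"linear": [9.2,0,5.5],"delta_rot": [0,0,0],"fingers": 1},
  {"linear": [9.2,0,5.5],"delta_rot": [0,0,0],"fingers": 1},
  {"linear": [9.2,0,5.5],"delta_rot": [0,0,0],"fingers": 1},
  {"linear": [9.2,0,5.5],"delta_rot": [0,0,0],"fingers": 1},
  {"linear": [3,0,1.9],"delta_rot": [0,0,0],"fingers": 1},
  {"linear": [2,0,1.3],"delta_rot": [0,0,0],"fingers": 1},
  {"linear": [0,0,0],"delta_rot": [0,0,0],"fingers": 1},
])

```text
time_s: 11.73
tool_pos: [0.5376, 0.16, 0.0134]
tool_rot: [0.855, 0.182, -0.475, 0.1]
wrist_force: [-0.7, -0.5, -0.1]
gripper_width: 0.0348
```

Call:
send_rows([
  {"linear": [1.7,0,1.1],"delta_rot": [0,0,0],"fingers": 1},
  {"linear": [1.7,0,1.1],"delta_rot": [0,0,0],"fingers": 1},
  {"linear": [0,0,0],"delta_rot": [0,0,0],"fingers": 1},
])

```text
time_s: 11.98
tool_pos: [0.5379, 0.1603, 0.01]
tool_rot: [0.855, 0.182, -0.474, 0.101]
wrist_force: [-0.7, -0.4, -0.9]
gripper_width: 0.0344
```

Call:
send_rows([
  {"linear": [1.7,0,1.1],"delta_rot": [0,0,0],"fingers": 1},
  {"linear": [0.8,0,0.5],"delta_rot": [0,0,0],"fingers": 1},
  {"linear": [0,0,0],"delta_rot": [0,0,0],"fingers": 1},
])

```text
time_s: 12.23
tool_pos: [0.5376, 0.1603, 0.0067]
tool_rot: [0.855, 0.182, -0.475, 0.101]
wrist_force: [0.6, 0.2, -0.8]
gripper_width: 0.0347
```

Call:
send_rows([
  {"linear": [0.8,0,0.5],"delta_rot": [0,0,0],"fingers": 1},
  {"linear": [0.8,0,0.5],"delta_rot": [0,0,0],"fingers": 1},
  {"linear": [0,0,0],"delta_rot": [0,0,0],"fingers": 1},
])

```text
time_s: 12.48
tool_pos: [0.5379, 0.1604, 0.0062]
tool_rot: [0.856, 0.182, -0.474, 0.101]
wrist_force: [-10.3, -3.8, 16.9]
gripper_width: 0.0343
```

Call:
send_rows([
  {"linear": [-0.8,0,-0.5],"delta_rot": [0,0,0],"fingers": 1},
  {"linear": [0,0,0],"delta_rot": [0,0,0],"fingers": 0.1},
  {"linear": [0,0,0],"delta_rot": [0,0,0],"fingers": 0},
  {"linear": [0,0,0],"delta_rot": [0,0,0],"fingers": -0.2},
  {"linear": [0,0,0],"delta_rot": [0,0,0],"fingers": -0.4},
  {"linear": [0,0,0],"delta_rot": [0,0,0],"fingers": -0.4},
  {"linear": [0,0,0],"delta_rot": [0,0,0],"fingers": -0.4},
], squeeze=30)

```text
time_s: 13.07
tool_pos: [0.5377, 0.1603, 0.0057]
tool_rot: [0.855, 0.182, -0.475, 0.101]
wrist_force: [-0.4, -0.7, -0.4]
gripper_width: 0.0596
```

Call:
send_rows([
  {"linear": [-6,0,0],"delta_rot": [0,0,0],"fingers": -0.4},
  {"linear": [-12,0,0],"delta_rot": [0,0,0],"fingers": -0.4},
  {"linear": [-20,0,-8],"delta_rot": [0,0,0],"fingers": -0.4},
  {"linear": [-20,0,-12],"delta_rot": [0,0,0],"fingers": -0.4},
  {"linear": [-20,0,-12],"delta_rot": [0,0,0],"fingers": -0.4},
  {"linear": [-20,0,-12],"delta_rot": [0,0,0],"fingers": -0.4},
  {"linear": [0,0,0],"delta_rot": [0,0,0],"fingers": -0.4},
  {"linear": [0,0,0],"delta_rot": [0,0,0],"fingers": -0.4},
])

```text
time_s: 13.73
tool_pos: [0.526, 0.1543, 0.1149]
tool_rot: [0.857, 0.182, -0.472, 0.101]
wrist_force: [-0.4, 0.7, -0.2]
gripper_width: 0.06
```

```bash
python3 - <<'E'
from h import *
s=sense(); print(s['time_s'],np.round(s['joints'],3),s['tool_pos'],s['wrist_force'])
ims=[]
for c in ('wrist','top','scene'):
    p=optics.snapshot(c); save(p,c+'8.png'); print(c)
    for l in ('block_handle','block_center','cylinder','head','drift','old_piston','oil','jar'): print(l,find(l,p,n=2))
a=cv2.imread('pics/wrist8.png'); b=cv2.resize(cv2.imread('pics/scene8.png')[130:290,170:380],None,fx=2.4,fy=2.4); b=b[:384]
cv2.imwrite('pics/c8.png',cv2.resize(np.hstack([a[:b.shape[0]],b]),None,fx=.78,fy=.78))
E
```

```text
13.7333 [ 0.07  -0.049 -0.812  0.273  0.182  2.842] [0.52595741 0.15434701 0.11485533] [-0.43325068  0.69939924 -0.2129128 ]
wrist
block_handle [(0.95, array([0.531 , 0.1632, 0.0094]))]
block_center [(0.95, array([0.5733, 0.178 , 0.008 ]))]
cylinder []
head []
drift [(0.59, array([ 6.876e-01,  1.789e-01, -2.000e-04]))]
old_piston []
oil [(0.91, array([ 0.7936,  0.0356, -0.0013])), (0.45, array([0.5336, 0.1657, 0.0114]))]
jar []
top
block_handle [(0.95, array([0.5329, 0.1567, 0.0118]))]
block_center [(0.29, array([7.947e-01, 3.780e-02, 4.000e-04]))]
cylinder [(0.8, array([ 2.745e-01, -2.558e-01,  1.000e-04])), (0.74, array([ 0.3755, -0.4474, -0.0012]))]
head [(0.87, array([ 0.5954, -0.1571,  0.2046])), (0.58, array([0.5932, 0.176 , 0.0009]))]
drift [(0.78, array([0.6889, 0.179 , 0.002 ])), (0.29, array([0.5752, 0.1736, 0.0087]))]
old_piston [(0.65, array([ 0.4634, -0.0102, -0.002 ]))]
oil [(0.73, array([7.916e-01, 3.660e-02, 4.000e-04]))]
jar []
scene
block_handle [(0.96, array([0.5341, 0.1623, 0.0111]))]
block_center [(0.83, array([0.5767, 0.1776, 0.0058]))]
cylinder [(0.96, array([0.3241, 0.2468, 0.002 ])), (0.87, array([ 0.5965, -0.1537,  0.1161]))]
head [(0.79, array([ 0.5956, -0.1534,  0.2033]))]
drift [(0.48, array([6.876e-01, 1.782e-01, 5.000e-04]))]
old_piston [(0.7, array([ 0.4683, -0.0099,  0.0017]))]
oil [(0.71, array([0.7918, 0.0384, 0.0035]))]
jar [(0.98, array([ 7.978e-01, -6.770e-02,  3.000e-04])), (0.72, array([ 5.347e-01, -3.620e-01,  3.000e-04]))]
```

View pics/c8.png

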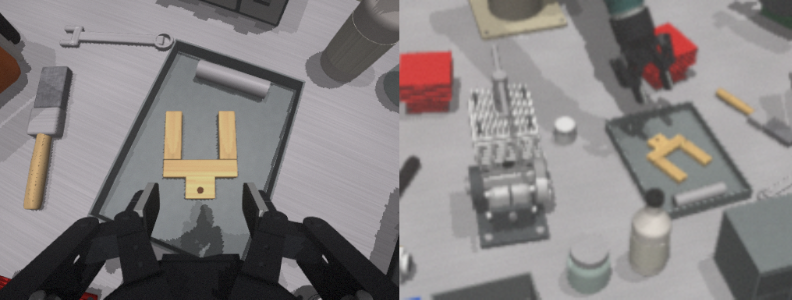

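```bash
python3 - <<'E'
import cv2,numpy as np
f=lambda n,v,u:cv2.resize(cv2.imread(n)[v:v+100,u:u+80],(400,500),interpolation=cv2.INTER_CUBIC)
cv2.imwrite('pics/c9.png',np.hstack([f('pics/scene8.png',165,190),f('pics/top8.png',125,260)]))
E
```

```text
(no output)
```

View pics/c9.png

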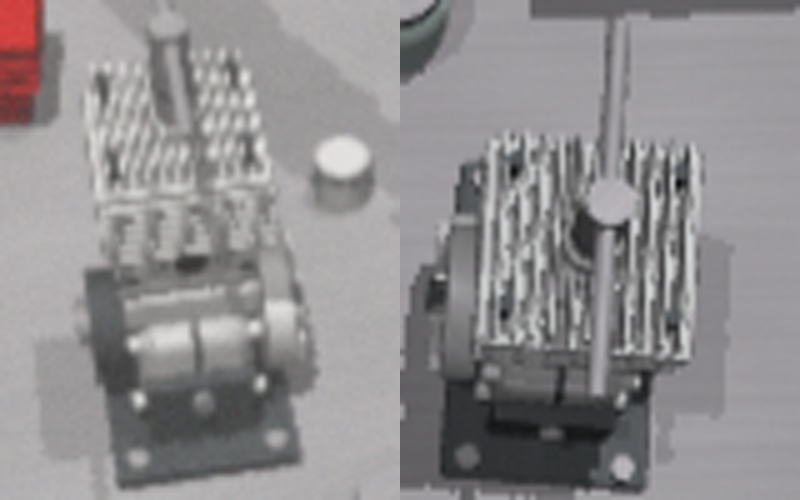

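Cylinder and head sit square and level on the crankcase; the block is flat in the tray and the gripper is clear. I'm handing in.

```bash
python3 -c "
from cell import ticket; print(ticket.job_done())"
```

```text
the job is handed in; nothing more can be done
None
```

I drew the block out from under the cylinder, and it now lies flat on the tray floor at about (0.575, 0.178), turned about 24°. I handed the job in at about 14 s of the 51 s allowed.

**Grip and draw:** I gripped the handle with the gripper leaned back 38° and drew the block straight out, about 123 mm. The wrist force was about 8 N or less at the readings.

**Cylinder and head:**
- The networks put the cylinder's underside at z ≈ 0.116–0.122, with the deck at 0.120. They put the head's lower face at about 0.204, against 0.206 expected.
- The close-ups show both sitting square. The cylinder was dragged about 3 mm towards the robot, which is within its play on the piston.

**Other things:** The drift, oil bottle, jar and old piston were detected where they were at the start. I did not measure the spanner, brush, driver or carburettor again, but the arm never went near them.

**What went wrong:**
- **Joint limit:** On the way to the tray the last joint ran up to its limit and read 3.14. It stopped there and I turned the block to get clear. I can't tell from the readings whether it went slightly past.
- **Set-down:** The set-down touched the tray floor with about 17 N. I backed off slightly before releasing, so the handle end dropped about 10 mm.

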